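Key the trolley hub onto its axle and lock it

TASK

Put the keyed brass hub on the upright axle, press it lightly and turn it until its red tab drops into the keyway of the blue collar and the hub sits fully home, flat on the collar. Then swing the yellow keeper all the way in over the hub's flange to lock it and let go. Be gentle: never force the hub against the stand, and leave everything else on the bench where it is.

Things in the scene. Friction and masses are not known exactly. Their poses are not given: they have to be found in the camera images.
- hub_mid (a point): Keyed brass hub, loose, 0.4 kg: round flange 68 dia x 8 thick, on it a square boss 32 x 32 x 32 with faces square to hub x and y (grip across two opposite faces), through bore 20.4 dia. This point: on the axis, 20 mm above the flange's underside, 12 above its top, 20 below the boss's top. z up; yaw = direction of the red tab. Starts level on the parking block, underside 20 mm above the bench.
- hub_under (a point): Point on the hub's axis in the plane of the flange's underside; same axes as the hub. It meets the seat point when the hub is home.
- hub_tab (a point): Lower outer end of the hub's red tab. The tab is 8 wide, points along hub +x from 20 to 40 mm out from the axis, and hangs 8 mm below the flange's underside; this point is at (40, 0, -8) mm from hub_under.
- stand: Fixed axle stand, grey base plate 125 x 165 x 12; origin on the bench under the axle's axis, z up, its +y towards the keeper's pin. Vertical steel axle 18 dia, top 70 mm above the bench, the top 8 mm tapering to 10 dia. Around its foot a fixed blue collar 84 dia, top 24 mm above the bench, with one radial keyway 11 wide, 12 deep, from 16 mm off the axis out to the rim.
- seat (a point): Where hub_under must end: on the axle's axis in the plane of the collar's top; axes as the stand's. The keyway points within 0.6 rad either way of this +x, differently each time and in no measured pose: see it, or feel for it by turning the hub with its tab riding on the collar under about 5 N. Riding, the hub is 8 mm above home. Slack each side: hub on axle 1.2 mm, tab in keyway 1.5 mm.
- keeper (a joint): Angle of the yellow keeper, a bar 7 thick, 14 wide on a vertical pin 66 mm from the axle along stand +y. 0 = closed against a stop, nose over the hub's flange (2.5 mm above it when home; a hub not home blocks it). Positive: nose swung out to stand +x, up to 1.6. Starts open, 1.15 to 1.5. Light friction, about 1.2 N at the knob; stays where left.
- keeper_knob (a point): Middle of the keeper's upright black knob, 12 dia, 32 high (from 41.5 to 73.5 mm above the bench), 50 mm from the pin on the tail, away from the nose. From the pin the knob lies, in the stand's axes, towards (-sin a, cos a) where a is the keeper's angle.
- rest: Fixed round wooden parking block: foot 72 dia x 6, stem 34 dia up to 20 mm, pin 16 dia up to 28 mm. Origin under its centre.
- tray: Bystander: low blue parts tray 100 x 130 x 28, origin under its centre. It and the parking block swap sides.
- spacer: Bystander: plain steel ring 52 dia x 22, origin under its centre.
- wrench: Bystander: wrench about 180 long, lying flat.
- screwdriver: Bystander: screwdriver about 190 long, lying flat.
- jar: Bystander: jar 64 dia, 85 high, origin under its centre.
- tape: Bystander: tape roll 90 dia x 40, origin under its centre.
- castor: Bystander: rubber castor wheel 80 dia x 30 lying flat, origin under its centre.
Mind the look-alikes: they are no part of the job. Leave any purple look-alike of the stand alone. Leave any pink look-alike of the part that bears hub_mid alone.

How it is judged (in metres and radians):
On the way, in this order (a step that is already met when the one before it is completed fails the run):
1. with the keeper still open, the hub sits home on the collar, its tab in the keyway (z of hub_under in the frame of seat below 0.0025 m and horizontal distance between hub_under and seat below 0.004 m and value of joint keeper above 0.8 rad), for 0.2 s.
2. the keeper is swung in over the flange (value of joint keeper below 0.15 rad), for 0.2 s.
At the end, for the whole second after the job is handed in: The hub is home on the axle: underside within 2.5 mm of the collar's top (so the tab is in the keyway), within 4 mm of the axis, level within 0.06 rad, at rest; and the keeper is closed to within 0.15 rad (z of hub_under in the frame of seat below 0.0025 m and horizontal distance between hub_under and seat below 0.004 m and angle between hub_under's own z axis and vertical below 0.06 rad and linear speed of hub below 0.02 m/s and value of joint keeper below 0.15 rad); the robot touches nothing.
It fails at once if the hub pressed against the stand with more than 80 N (contact force between hub and stand above 80 N).
It fails at once if a bystander moved by more than 25 mm (distance of any of tray, spacer, wrench, screwdriver, jar, tape, castor from where it was at the start of the episode above 0.025 m).
It also fails if it takes over 72 s, if anything falls off the work surface, if the arm or the gripper's body presses on something with over 40 N, if the wrist force passes 120 N, or if a joint passes its speed limit or range.

ROBOT

A 7-joint arm with a two-finger parallel gripper is mounted at the origin on the work surface. World frame = base frame: x ahead of the robot, y to its left, z up, the work surface at z = 0. Lengths are in mm, angles in rad, forces in N, time in s.
With the tool pointing down it reaches from about 400 to 875 mm from the base axis. Payload 4.4 kg.
Tool frame: the origin (TCP) lies at the very end of the fingers, on their centre line; the grasp point (between the pads) lies 19 mm behind it; z points along the fingers, y is the direction in which the jaws open and shut (so a half turn about z gives the same grasp; the last joint's range is limited). The gripper opens to 85 mm and grips with 20 to 120 N. Pads are 22 mm wide; open, the fingers measure 114 mm over their backs; the gripper's body (76 mm by 85 mm) begins 54 mm behind the grasp point. The pads swing forward as they close: fully open they stand 13 mm farther back than shut.
Start: joints at [1.259, 0.628, 0.038, 1.517, -0.027, 0.996, -0.02], TCP at [158.193, -630.47, 231.313] pointing down, gripper open.
Joint ranges: [-3.06, 3.06], [-0.37, 2.12], [-1.25, 1.32], [0.18, 2.47], [-1.1, 4.24], [0.23, 1.98], [-2.94, 2.94]. Speed limits (rad/s): [2.57, 2.57, 3.14, 3.14, 3.14, 3.14, 3.14].

INTERFACE

Orientations are given as [roll, pitch, yaw] about the fixed x, y, z axes, in that order (R = Rz(yaw) Ry(pitch) Rx(roll)).
In Python, from cell import read_state, get_image, calibration, finish_job gives the robot as it stands. The module is installed in compiled form; this text tells all that it offers.
- The arm moves only by the tool apply_moves, never from a script. Its argument "increments" is a list of rows, each an object of numbers: "tx", "ty", "tz": the shift along the world's x, y, z in m; "rx", "ry", "rz": the turn, a rotation vector about the world's x, y, z in units of 5 degrees (1.0 is 5 degrees); "claw": the finger opening in m, from 0 to 0.0854. In form: [{"tx": .., "ty": .., "tz": .., "rx": .., "ry": .., "rz": .., "claw": ..}, ...]. A call has 1 to 12 rows; each row is the pose to reach, as a shift and turn from the pose commanded when the call began; what a row does not reach only later rows make up. A row lasts 1/10 s, in which the tool goes at most 50 mm and 8.59 degrees, less where a joint would pass 70% of its speed; a pose out of reach is approached as far as the arm can. A call with a gripper value outside its range is refused whole. The fingers move at their own pace and stop on an object; the grip force is fixed at half the most. Time passes only in rows, so rows that repeat a pose let the fingers close. It gives the time, the measured TCP pose, the force and the opening at its end, in the units of the state.
- read_state(): the state, without advancing time (a new reading comes with each control period).
- get_image(name): name is "scene" or "top" or "wrist"; returns the picture (420x560x3 uint8, red, green, blue); there is no depth.
- calibration(name): a dict with "camera_matrix" (3x3 intrinsics, pixels), "origin" and "attitude" of the camera in the world. Camera axes: x right, y up, looking along -z (the intrinsics and any distortion apply to the point x, -y, -z); pixel columns grow to the right and rows downward; lengths in mm; the calibration is good to about 2 mm. The wrist camera is an equidistant fisheye: a pixel r from the principal point sees the ray r / f radians off the axis. A picture is of the moment at which its call begins: read the wrist's pose just before it. calibration takes no time and is no camera call; for the wrist camera it gives the pose at the moment of the call.
- finish_job(): hands the job in, once; it reports no verdict.
The state is a dict: "clock": time; "qpos": joint angles; "qd": joint speeds; "tau": joint torques, N m; "eef_pos": TCP position; "tool_rot": TCP orientation; "force": force on the tool from outside, world axes, zero at the start; "torque": the same for the moment, N m; "width": finger opening in mm.
Only numpy, scipy, OpenCV 4.12 (cv2) and the standard library are available. Lean on these libraries where they do the work, as an engineer would, in place of code of your own. Each camera call takes 0.05 s, during which the arm holds its last target. There are 200 camera calls.

## Working session

There is one attempt and no reset: what is moved stays moved. The work goes in short steps, Python scripts to look and compute and a tool call to move; the robot and the scene stay as the last step left them, time stands still between calls to the robot, and variables do not carry over. Pictures are saved under pics/ and viewed, about 8 in all and at most 12, crops included, and the job is handed in when it is done.

Besides the shell and the picture viewer there is one more tool, called after "Request:" as name(argument=value, ...) on one line, values as JSON. apply_moves: Moves the arm, as the interface text tells. Its arguments: {"type":"object","properties":{"increments":{"type":"array"}},"required":["increments"]}

```bash
mkdir -p pics; cat > h.py <<'E'
import numpy as np, cv2
from cell import *
from scipy.spatial.transform import Rotation as R
def cal(n):
    c=calibration(n); A=np.array(c["attitude"],float)
    if A.shape!=(3,3): A=R.from_euler('xyz',A.ravel()).as_matrix()
    return np.array(c["camera_matrix"],float),np.array(c["origin"],float),A,c
def ray(n,u,v,C=None):
    K,o,A,c=C or cal(n)
    x=(u-K[0,2])/K[0,0]; y=(v-K[1,2])/K[1,1]
    if n=="wrist":
        r=np.hypot(x,y); d=np.array([np.sin(r)*x/max(r,1e-9),-np.sin(r)*y/max(r,1e-9),-np.cos(r)])
    else:
        d=np.array([x,-y,-1.])
    return o,A@d
def at(n,u,v,z,C=None):
    o,d=ray(n,u,v,C); return o+d*(z-o[2])/d[2]
def pix(n,p,C=None):
    K,o,A,c=C or cal(n); q=A.T@(np.array(p,float)-o); x,y,z=q[0],-q[1],-q[2]
    if n=="wrist":
        r=np.hypot(x,y); t=np.arctan2(r,z); x,y=x/r*t,y/r*t
    else: x,y=x/z,y/z
    return K[0,0]*x+K[0,2],K[1,1]*y+K[1,2]
def save(n,f):
    im=get_image(n); cv2.imwrite("pics/"+f,im[:,:,::-1]); return im
E
python3 - <<'E'
from h import *
a=save("scene","s0.png");b=save("top","t0.png")
for n in("scene","top","wrist"): print(n,calibration(n))
print(read_state())
E
```

```text
scene {'camera_matrix': array([[499.80435857,   0.        , 273.78832482],
       [  0.        , 499.80435857, 202.14976375],
       [  0.        ,   0.        ,   1.        ]]), 'origin': array([1588.13182827, -307.66822362,  989.62154984]), 'attitude': array([0.87247078, 0.01682059, 1.27567512])}
top {'camera_matrix': array([[471.46048885,   0.        , 279.05185981],
       [  0.        , 471.46048885, 204.05229921],
       [  0.        ,   0.        ,   1.        ]]), 'origin': array([ 257.86432185,  -12.89812494, 1425.0668833 ]), 'attitude': array([ 0.20213111,  0.00475794, -1.52039667])}
wrist {'camera_matrix': array([[325.1922621 ,   0.        , 282.5936216 ],
       [  0.        , 325.1922621 , 211.47270527],
       [  0.        ,   0.        ,   1.        ]]), 'origin': array([ 232.87133271, -610.97636313,  371.97345999]), 'attitude': array([-0.30922956,  0.00167279, -1.32426569])}
{'clock': 0.1, 'qpos': array([ 1.25921257,  0.62924553,  0.0384345 ,  1.51824209, -0.0269929 ,
        0.996364  , -0.02001864]), 'qd': array([-8.95411745e-04, -4.10876854e-03,  1.06624411e-05, -1.85697177e-03,
        1.40445559e-03, -9.24004237e-04,  3.12241422e-04]), 'tau': array([ 3.61172366e-03, -5.64528716e+01,  1.23097122e+00, -1.93971097e+01,
        1.13815820e-02,  5.47592615e-03, -2.17650324e-05]), 'eef_pos': array([ 158.05142671, -629.90649794,  230.4944357 ]), 'tool_rot': array([-3.13985137e+00,  1.70951356e-05,  2.45777880e-01]), 'force': array([-0.03305172, -0.06596771,  0.20826746]), 'torque': array([-0.04528979,  0.00263252, -0.00450575]), 'width': 85.38950996276579}
```

View pics/t0.png

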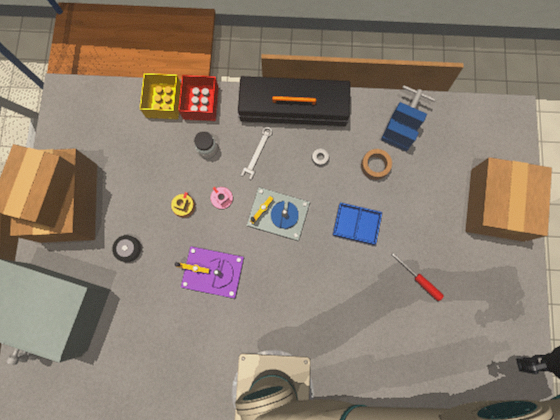

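View pics/s0.png

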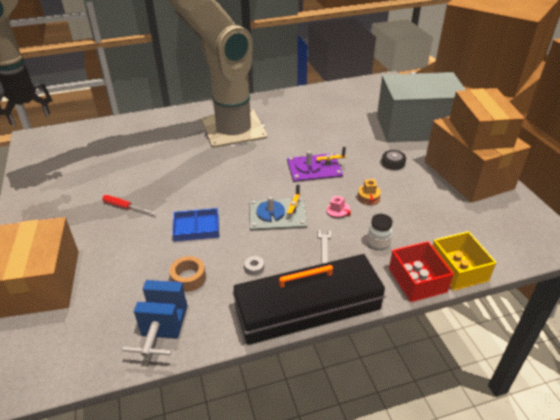

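Candidates in the top view are the brass hub at (182,205) and the pink look-alike at (221,198). For the stand, it is the grey one with the blue collar at (282,214) or the purple look-alike at (212,271). Brass and grey/blue match the description, so I'll confirm them in an enlarged crop.

```bash
python3 - <<'E'
from h import *
t=cv2.imread("pics/t0.png");s=cv2.imread("pics/s0.png")
a=cv2.resize(t[180:245,160:320],None,fx=5,fy=5,interpolation=cv2.INTER_CUBIC)
b=cv2.resize(s[170:225,240:400],None,fx=5,fy=5,interpolation=cv2.INTER_CUBIC)
cv2.imwrite("pics/c0.png",np.vstack([a,b]))
print(at("top",182,205,40),at("top",285,214,24))
E
```

```text
[523.72946902 298.70577852  40.        ] [514.5443269  -11.26412185  24.        ]
```

View pics/c0.png

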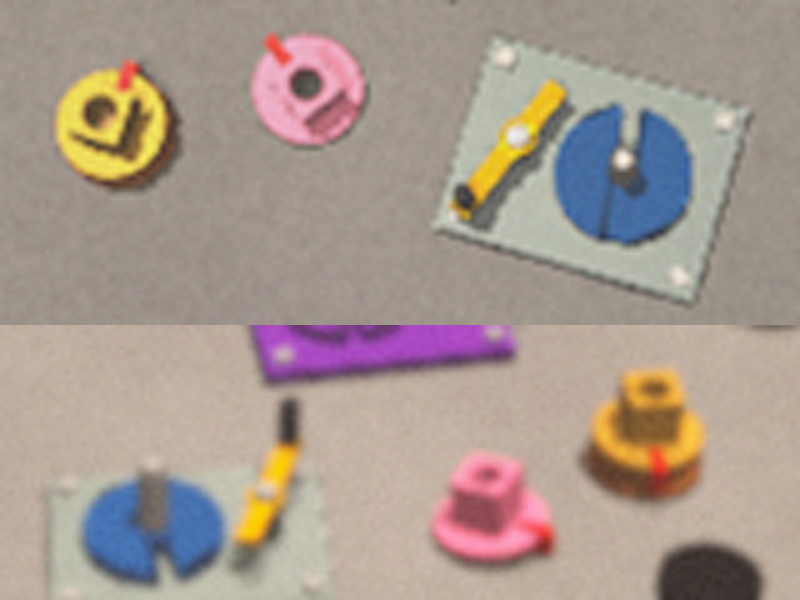

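```bash
python3 - <<'E'
from h import *
f=lambda cx,cy,z: at("top",160+cx/5-.4,180+cy/5-.4,z)
hub=f(112,125,28);bore=f(101,112,60);tip=f(130,65,28)
col=f(624,175,24);axt=f(624,158,70);pin=f(517,135,42);knob=f(463,193,73);nose=f(556,90,42);key=f(630,110,24)
for n in("hub","bore","tip","col","axt","pin","knob","nose","key"): print(n,globals()[n].round(1))
a=lambda d:np.arctan2(d[1],d[0])
print("hubyaw",a(tip-hub),"key",a(key-col),"stand yaw",a(pin-col)-np.pi/2,"keeper",a(knob-pin))
E
```

```text
hub [527.3 301.5  28. ]
bore [528.6 301.6  60. ]
tip [564.9 294.   28. ]
col [512.6  -9.5  24. ]
axt [514.3  -9.2  70. ]
pin [530.5  55.5  42. ]
knob [488.4  83.4  73. ]
nose [559.1  33.7  42. ]
key [552.9 -11.3  24. ]
hubyaw -0.19735659103081532 key -0.04245633051918004 stand yaw -0.2677227114222449 keeper 2.5556592408636414
```

Request:
apply_moves(increments=[{"tx": 0.05, "ty": 0.05, "tz": 0.02}, {"tx": 0.1, "ty": 0.1, "tz": 0.04}, {"tx": 0.15, "ty": 0.15, "tz": 0.04}, {"tx": 0.2, "ty": 0.2, "tz": 0.04}, {"tx": 0.25, "ty": 0.25, "tz": 0.04}, {"tx": 0.3, "ty": 0.3, "tz": 0.04}, {"tx": 0.34, "ty": 0.35, "tz": 0.04}, {"tx": 0.36, "ty": 0.4, "tz": 0.04}, {"tx": 0.36, "ty": 0.45, "tz": 0.04}, {"tx": 0.36, "ty": 0.5, "tz": 0.04}, {"tx": 0.36, "ty": 0.55, "tz": 0.04}, {"tx": 0.36, "ty": 0.6, "tz": 0.04}])

```text
$.increments[0]: bad value
```

Request:
apply_moves(increments=[{"tx": 0.03, "ty": 0.04, "tz": 0.02, "rx": 0, "ry": 0, "rz": 0, "claw": 0.085}, {"tx": 0.06, "ty": 0.08, "tz": 0.03, "rx": 0, "ry": 0, "rz": 0, "claw": 0.085}, {"tx": 0.09, "ty": 0.12, "tz": 0.03, "rx": 0, "ry": 0, "rz": 0, "claw": 0.085}, {"tx": 0.12, "ty": 0.16, "tz": 0.03, "rx": 0, "ry": 0, "rz": 0, "claw": 0.085}, {"tx": 0.15, "ty": 0.2, "tz": 0.03, "rx": 0, "ry": 0, "rz": 0, "claw": 0.085}, {"tx": 0.18, "ty": 0.24, "tz": 0.03, "rx": 0, "ry": 0, "rz": 0, "claw": 0.085}, {"tx": 0.21, "ty": 0.28, "tz": 0.03, "rx": 0, "ry": 0, "rz": 0, "claw": 0.085}, {"tx": 0.24, "ty": 0.32, "tz": 0.03, "rx": 0, "ry": 0, "rz": 0, "claw": 0.085}, {"tx": 0.27, "ty": 0.36, "tz": 0.03, "rx": 0, "ry": 0, "rz": 0, "claw": 0.085}, {"tx": 0.3, "ty": 0.4, "tz": 0.03, "rx": 0, "ry": 0, "rz": 0, "claw": 0.085}, {"tx": 0.33, "ty": 0.44, "tz": 0.03, "rx": 0, "ry": 0, "rz": 0, "claw": 0.085}, {"tx": 0.34, "ty": 0.48, "tz": 0.03, "rx": 0, "ry": 0, "rz": 0, "claw": 0.085}])

```text
clock: 1.3
eef_pos: [500.7, -148.5, 261.1]
tool_rot: [3.141, -0.002, 0.247]
force: [1.0, 0.1, -0.2]
width: 85.0
```

Request:
apply_moves(increments=[{"tx": 0.003, "ty": 0.045, "tz": 0, "rx": 0, "ry": 0, "rz": -0.5, "claw": 0.085}, {"tx": 0.006, "ty": 0.09, "tz": 0, "rx": 0, "ry": 0, "rz": -1.0, "claw": 0.085}, {"tx": 0.009, "ty": 0.135, "tz": 0, "rx": 0, "ry": 0, "rz": -1.5, "claw": 0.085}, {"tx": 0.012, "ty": 0.18, "tz": 0, "rx": 0, "ry": 0, "rz": -2.0, "claw": 0.085}, {"tx": 0.015, "ty": 0.225, "tz": 0, "rx": 0, "ry": 0, "rz": -2.5, "claw": 0.085}, {"tx": 0.018, "ty": 0.27, "tz": 0, "rx": 0, "ry": 0, "rz": -3, "claw": 0.085}, {"tx": 0.021, "ty": 0.315, "tz": 0, "rx": 0, "ry": 0, "rz": -3.5, "claw": 0.085}, {"tx": 0.024, "ty": 0.36, "tz": -0.02, "rx": 0, "ry": 0, "rz": -4, "claw": 0.085}, {"tx": 0.026, "ty": 0.405, "tz": -0.04, "rx": 0, "ry": 0, "rz": -4.5, "claw": 0.085}, {"tx": 0.028, "ty": 0.45, "tz": -0.06, "rx": 0, "ry": 0, "rz": -5, "claw": 0.085}, {"tx": 0.028, "ty": 0.45, "tz": -0.06, "rx": 0, "ry": 0, "rz": -5.1, "claw": 0.085}, {"tx": 0.028, "ty": 0.45, "tz": -0.06, "rx": 0, "ry": 0, "rz": -5.1, "claw": 0.085}])

```text
clock: 2.5
eef_pos: [525.0, 300.4, 200.0]
tool_rot: [3.14, 0.002, -0.196]
force: [0.0, -0.5, 0.1]
width: 84.8
```

```bash
python3 - <<'E'
from h import *
import pickle
s=read_state();C=cal("wrist");save("wrist","w1.png");pickle.dump(C,open("w1.pkl","wb"));print(s["eef_pos"],s["tool_rot"],C[1],s["force"])
print(pix("wrist",[528,301.5,60]))
E
```

```text
[525.0390132  300.40704658 199.96679613] [ 3.13968473e+00  1.86442995e-03 -1.96212944e-01] [600.94316922 285.6847095  341.29701522] [ 0.00931434 -0.46845476  0.1326388 ]
(np.float64(278.84230916679894), np.float64(196.02063580965032))
```

View pics/w1.png

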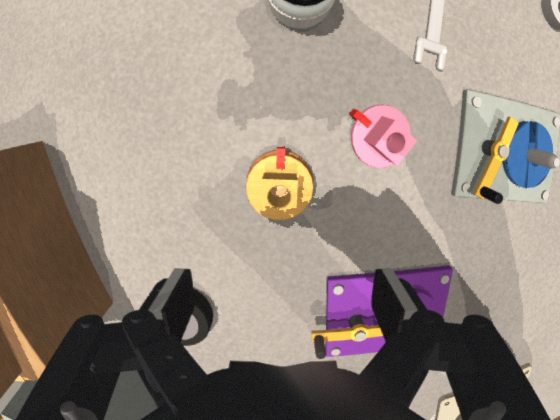

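```bash
cat >> h.py <<'E'
def cyl(x,y,r,zs,n=60):
    t=np.linspace(0,2*np.pi,n); return [np.array([x+r*np.cos(a),y+r*np.sin(a),z]) for z in zs for a in t]
def hull(n,P,C,S=4):
    m=np.zeros((420*S,560*S),np.uint8)
    q=np.array([pix(n,p,C) for p in P])
    cv2.fillConvexPoly(m,cv2.convexHull(((q+.5)*S).astype(np.int32)),1); return m
def hubmask(n,p,C,z0):
    x,y,w=p; c,s=np.cos(w),np.sin(w)
    m=hull(n,cyl(x,y,34,[z0,z0+8]),C)
    B=[[x+c*a-s*b,y+s*a+c*b,z0+h] for a in(-16,16) for b in(-16,16) for h in(8,40)]
    m|=hull(n,B,C)
    return m
def mask(im,f):
    m=f(cv2.cvtColor(im,cv2.COLOR_RGB2HSV).astype(int)).astype(np.uint8)
    return m
E
python3 - <<'E'
from h import *
import pickle
from scipy.optimize import minimize
C=pickle.load(open("w1.pkl","rb"));im=cv2.imread("pics/w1.png")[:,:,::-1].copy()
sub=np.zeros((420,560),np.uint8);sub[140:230,235:325]=1
brass=mask(im,lambda h:(h[...,0]>15)&(h[...,0]<35)&(h[...,1]>120))*sub
red=mask(im,lambda h:((h[...,0]<7)|(h[...,0]>173))&(h[...,1]>150))*sub
M=cv2.morphologyEx(brass|red*0,cv2.MORPH_CLOSE,np.ones((9,9)));M4=cv2.resize(M,None,fx=4,fy=4,interpolation=cv2.INTER_NEAREST)
r=np.argwhere(red).mean(0);print(brass.sum(),red.sum(),r)
ys,xs=np.nonzero(red); print(xs.min(),xs.max(),ys.min(),ys.max())
def f(p):
    m=hubmask("wrist",[p[0],p[1],-.2],C,20); return -(m&M4).sum()/((m|M4).sum())
o=minimize(f,[528,301],method="Nelder-Mead",options=dict(initial_simplex=[[528,301],[533,301],[528,306]],xatol=.1,fatol=1e-5))
print(o.x,o.fun)
t=at("wrist",r[1],r[0],27,C);d=t[:2]-o.x;print(t,np.arctan2(d[1],d[0]),np.hypot(*d))
vis=cv2.resize(im,None,fx=4,fy=4)[540:940,920:1320].copy()
m=hubmask("wrist",[*o.x,-.2],C,20)[540:940,920:1320]
cs,_=cv2.findContours(m,0,1);cv2.drawContours(vis,cs,-1,(0,255,0),1)
cv2.imwrite("pics/v1.png",vis[:,:,::-1])
print(pix("wrist",[*o.x,60],C))
E
```

```text
3066 165 [157.13333333 280.31515152]
276 285 147 168
[595.8125 319.4375] 0.0
[556.55240181 296.08757173  27.        ] -2.605042674595004 45.679037426317635
(np.float64(244.54835366707923), np.float64(124.09995440597247))<stdin>:12: RuntimeWarning: overflow encountered in scalar negative
```

View pics/v1.png

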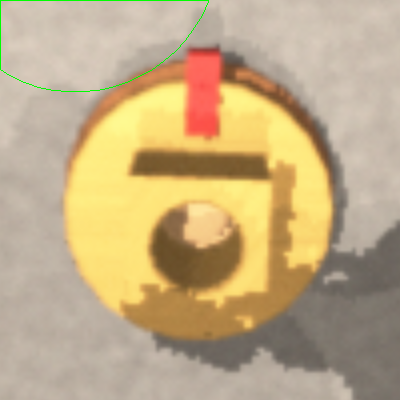

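The hub view is clear: the tab is at crop (204,90) and the bore at (197,246), with the boss square to the image. The fit failed on an unsigned-integer negation, so I'll fix that.

```bash
python3 - <<'E'
from h import *
import pickle
from scipy.optimize import minimize
C=pickle.load(open("w1.pkl","rb"));im=cv2.imread("pics/w1.png")[:,:,::-1].copy()
sub=np.zeros((420,560),np.uint8);sub[140:230,235:325]=1
brass=mask(im,lambda h:(h[...,0]>18)&(h[...,0]<35)&(h[...,1]>110))*sub
M=cv2.morphologyEx(brass,cv2.MORPH_CLOSE,np.ones((9,9)));M4=cv2.resize(M,None,fx=4,fy=4,interpolation=cv2.INTER_NEAREST)
def f(p):
    m=hubmask("wrist",[p[0],p[1],-.2],C,20); return -float((m&M4).sum())/float((m|M4).sum())
o=minimize(f,[528,301],method="Nelder-Mead",options=dict(initial_simplex=[[528,301],[533,301],[528,306]],xatol=.1,fatol=1e-5))
print(o.x,o.fun)
q=lambda u,v,z:at("wrist",230+u/4-.375,135+v/4-.375,z,C)
print("bore",q(197,246,60),"circle",q(198,210,28))
for u,v in((204,50),(204,134)): 
    t=q(u,v,28);d=t[:2]-o.x;print(t,np.arctan2(d[1],d[0]),np.hypot(*d))
a=q(188,52,28)-q(186,134,28);b=q(221,52,28)-q(220,134,28);print(np.arctan2(a[1],a[0]),np.arctan2(b[1],b[0]))
a=q(142,160,60)-q(263,160,60)
E
```

```text
[525.34478503 303.82451227] -0.7879920751141356
bore [526.92819454 303.15820648  60.        ] circle [527.51584483 303.08148372  28.        ]
[566.25043891 293.84488811  28.        ] -0.2392924082040535 42.10540841132556
[545.97507044 297.88460192  28.        ] -0.28033944070271655 21.46837699614618
-0.22329569676068978 -0.20615202551951065
```

Request:
apply_moves(increments=[{"tx": 0.002, "ty": 0.0025, "tz": -0.04, "rx": 0, "ry": 0, "rz": -0.3, "claw": 0.08}, {"tx": 0.002, "ty": 0.0025, "tz": -0.08, "rx": 0, "ry": 0, "rz": -0.3, "claw": 0.08}, {"tx": 0.002, "ty": 0.0025, "tz": -0.12, "rx": 0, "ry": 0, "rz": -0.3, "claw": 0.08}, {"tx": 0.002, "ty": 0.0025, "tz": -0.145, "rx": 0, "ry": 0, "rz": -0.3, "claw": 0.08}, {"tx": 0.002, "ty": 0.0025, "tz": -0.16, "rx": 0, "ry": 0, "rz": -0.3, "claw": 0.08}, {"tx": 0.002, "ty": 0.0025, "tz": -0.166, "rx": 0, "ry": 0, "rz": -0.3, "claw": 0.08}, {"tx": 0.002, "ty": 0.0025, "tz": -0.166, "rx": 0, "ry": 0, "rz": -0.3, "claw": 0.08}, {"tx": 0.002, "ty": 0.0025, "tz": -0.166, "rx": 0, "ry": 0, "rz": -0.3, "claw": 0.06}, {"tx": 0.002, "ty": 0.0025, "tz": -0.166, "rx": 0, "ry": 0, "rz": -0.3, "claw": 0.04}])

```text
clock: 3.45
eef_pos: [529.2, 302.5, 36.8]
tool_rot: [-3.14, -0.002, -0.226]
force: [0.7, -0.4, -0.5]
width: 52.6
```

```bash
python3 - <<'E'
from h import *
s=read_state();print(s["eef_pos"],s["tool_rot"],s["force"],s["width"]);save("wrist","w2.png")
E
```

```text
[529.24871305 302.49671033  36.84861177] [-3.13972699e+00 -2.05141351e-03 -2.25571755e-01] [ 0.68975846 -0.38306726 -0.53457459] 52.638521695528745
```

View pics/w2.png

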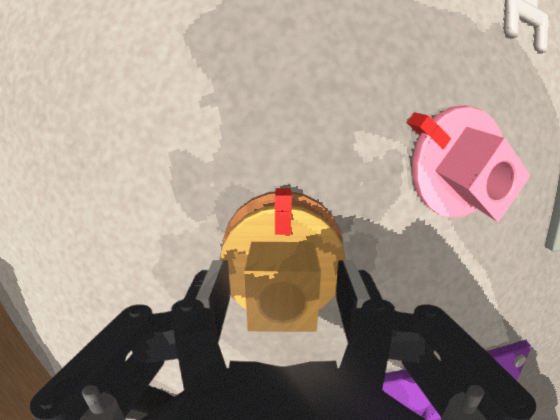

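Request:
apply_moves(increments=[{"tx": 0, "ty": 0, "tz": 0, "rx": 0, "ry": 0, "rz": 0, "claw": 0.02}, {"tx": 0, "ty": 0, "tz": 0, "rx": 0, "ry": 0, "rz": 0, "claw": 0.02}, {"tx": 0, "ty": 0, "tz": 0, "rx": 0, "ry": 0, "rz": 0, "claw": 0.02}, {"tx": 0, "ty": 0, "tz": 0, "rx": 0, "ry": 0, "rz": 0, "claw": 0.02}, {"tx": 0, "ty": 0, "tz": 0.005, "rx": 0, "ry": 0, "rz": 0, "claw": 0.02}, {"tx": 0, "ty": 0, "tz": 0.015, "rx": 0, "ry": 0, "rz": 0, "claw": 0.02}, {"tx": 0, "ty": 0, "tz": 0.03, "rx": 0, "ry": 0, "rz": 0, "claw": 0.02}, {"tx": 0, "ty": 0, "tz": 0.06, "rx": 0, "ry": 0, "rz": 0, "claw": 0.02}, {"tx": 0, "ty": 0, "tz": 0.09, "rx": 0, "ry": 0, "rz": 0, "claw": 0.02}, {"tx": 0, "ty": 0, "tz": 0.1, "rx": 0, "ry": 0, "rz": 0, "claw": 0.02}, {"tx": 0, "ty": 0, "tz": 0.1, "rx": 0, "ry": 0, "rz": 0, "claw": 0.02}])

```text
clock: 4.6
eef_pos: [529.3, 302.7, 137.4]
tool_rot: [-3.139, -0.003, -0.226]
force: [-0.4, 0.6, -3.9]
width: 31.1
```

Request:
apply_moves(increments=[{"tx": -0.01, "ty": -0.03, "tz": 0.01, "rx": 0, "ry": 0, "rz": 0, "claw": 0.02}, {"tx": -0.02, "ty": -0.065, "tz": 0.02, "rx": 0, "ry": 0, "rz": 0, "claw": 0.02}, {"tx": -0.03, "ty": -0.1, "tz": 0.03, "rx": 0, "ry": 0, "rz": 0, "claw": 0.02}, {"tx": -0.04, "ty": -0.135, "tz": 0.04, "rx": 0, "ry": 0, "rz": 0, "claw": 0.02}, {"tx": -0.05, "ty": -0.17, "tz": 0.04, "rx": 0, "ry": 0, "rz": 0, "claw": 0.02}, {"tx": -0.06, "ty": -0.2, "tz": 0.04, "rx": 0, "ry": 0, "rz": 0, "claw": 0.02}, {"tx": -0.064, "ty": -0.213, "tz": 0.04, "rx": 0, "ry": 0, "rz": 0, "claw": 0.02}, {"tx": -0.064, "ty": -0.213, "tz": 0.04, "rx": 0, "ry": 0, "rz": 0, "claw": 0.02}, {"tx": -0.064, "ty": -0.213, "tz": 0.04, "rx": 0, "ry": 0, "rz": 0, "claw": 0.02}])

```text
clock: 5.5
eef_pos: [464.5, 90.1, 174.9]
tool_rot: [-3.141, 0.0, -0.225]
force: [1.3, 0.3, -3.5]
width: 30.8
```

```bash
python3 - <<'E'
from h import *
import pickle
s=read_state();C=cal("wrist");save("wrist","w3.png");pickle.dump((C,s),open("w3.pkl","wb"));print(s["eef_pos"],s["tool_rot"],C[1],s["force"])
for p in([513,-10,24],[513,-10,70]):print(pix("wrist",p,C))
E
```

```text
[464.53887593  90.14121096 174.88387623] [-3.14069769e+00  1.54053007e-04 -2.24888205e-01] [539.65529255  72.87634247 316.36483742] [ 1.26988808  0.33277474 -3.45488733]
(np.float64(377.84086477283347), np.float64(121.90103006160435))
(np.float64(394.27019828514347), np.float64(124.3983511572417))
```

View pics/w3.png

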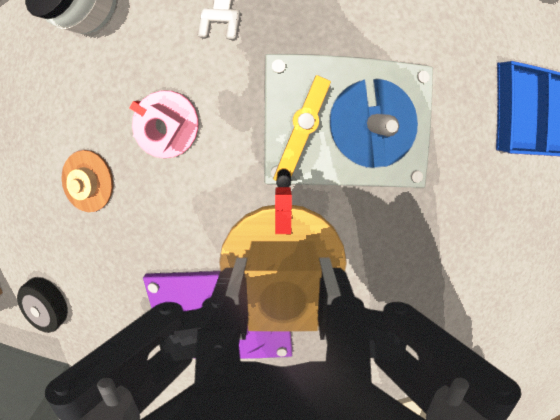

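Here the keyway slot runs from about (376,112) to (370,82). The axle top is at (391,125), and the keeper pin (306,121), knob (284,179) and nose (322,80) are all visible. Next I'll turn these into positions.

```bash
python3 - <<'E'
from h import *
import pickle
C,s=pickle.load(open("w3.pkl","rb"));im=cv2.imread("pics/w3.png")[:,:,::-1].copy()
sub=np.zeros((420,560),np.uint8);sub[65:180,320:430]=1
b=mask(im,lambda h:(h[...,0]>95)&(h[...,0]<120)&(h[...,1]>120))*sub
cs,_=cv2.findContours(b,0,1);h=cv2.convexHull(np.vstack(cs))[:,0,:]
P=np.array([at("wrist",u,v,24,C)[:2] for u,v in h])
A=np.c_[2*P,np.ones(len(P))];x=np.linalg.lstsq(A,(P**2).sum(1),rcond=None)[0];cen=x[:2];r=np.sqrt(x[2]+cen@cen)
print("collar",cen,r)
W=lambda u,v,z:at("wrist",u,v,z,C)
ax=W(391.5,125,70);pin=W(306,121,44);kn=W(284,180,73);hb=W(282.5,299,s["eef_pos"][2]-17.4+40)
print("axle",ax,"pin",pin,"knob",kn,"hub bore",hb,"tcp",s["eef_pos"])
ang=lambda d:np.arctan2(d[1],d[0])
for c in(cen,ax[:2]): print("standyaw",ang(pin[:2]-c)-np.pi/2)
k=W(370,84,24);k2=W(376,110,24);print("key",ang(k[:2]-cen),ang(k[:2]-ax[:2]),ang(k-k2))
print("corners", *[W(u,v,12).round(1) for u,v in((278,66),(424,76),(417,177))])
t1=W(284,190,s["eef_pos"][2]-17.4+8);t2=W(284,234,s["eef_pos"][2]-17.4+8);print("tab",ang(t1-t2),t1,t2)
z=cv2.resize(im[60:190,260:440],None,fx=4,fy=4,interpolation=cv2.INTER_CUBIC);cv2.imwrite("pics/c3.png",z[:,:,::-1])
E
```

```text
collar [512.64476974  -7.09018574] 41.30616550535393
axle [512.91558575  -7.62361089  70.        ] pin [527.24963911  56.03667802  44.        ] knob [488.25028707  83.69217275  73.        ] hub bore [463.99534807  90.26501238 197.48387623] tcp [464.53887593  90.14121096 174.88387623]
standyaw -0.22735724092923038
standyaw -0.22147125304994097
key -0.06898781741915183 -0.05459272663010808 0.03168499972768383
corners [581.9  67.8  12. ] [549.3 -70.2  12. ] [450.4 -45.8  12. ]
tab -0.22284492260321961 [503.0165895   80.66371994 165.48387623] [481.00585832  85.65153907 165.48387623]
```

View pics/c3.png

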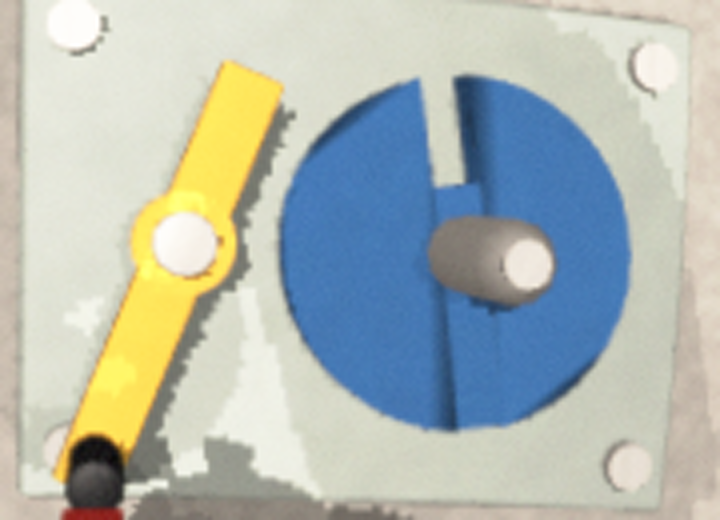

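```bash
python3 - <<'E'
from h import *
import pickle
C,s=pickle.load(open("w3.pkl","rb"))
W=lambda cx,cy,z:at("wrist",260+cx/4-.375,60+cy/4-.375,z,C)[:2]
ang=lambda d:np.arctan2(d[1],d[0])
c=np.array([512.8,-7.4])
for a,b,z in(((437,188),(420,80),24),((470,188),(456,80),12),((437,188),(420,80),12)):
    p,q=W(*a,z),W(*b,z);d=(q-p)/np.linalg.norm(q-p);n=np.array([-d[1],d[0]])
    print(z,p,q,"ang",ang(d),"offset",(p-c)@n)
E
```

```text
24 [528.27155029  -4.26128561] [553.28252646  -5.4365377 ] ang -0.046954914511090996 offset 3.8614533657019336
12 [526.45569388 -15.50128203] [552.49227163 -17.37997813] ang -0.07203119378407911 offset -7.09748883492751
12 [527.80430906  -7.42736928] [553.84185092  -8.65085913] ang -0.04695491451109185 offset 0.6769280785411582
```

Request:
apply_moves(increments=[{"tx": 0.016, "ty": -0.03, "tz": 0, "rx": 0, "ry": 0, "rz": 0.6, "claw": 0.02}, {"tx": 0.032, "ty": -0.065, "tz": -0.02, "rx": 0, "ry": 0, "rz": 1.2, "claw": 0.02}, {"tx": 0.049, "ty": -0.0985, "tz": -0.04, "rx": 0, "ry": 0, "rz": 1.8, "claw": 0.02}, {"tx": 0.049, "ty": -0.0985, "tz": -0.07, "rx": 0, "ry": 0, "rz": 1.87, "claw": 0.02}, {"tx": 0.049, "ty": -0.0985, "tz": -0.077, "rx": 0, "ry": 0, "rz": 1.87, "claw": 0.02}, {"tx": 0.049, "ty": -0.0985, "tz": -0.077, "rx": 0, "ry": 0, "rz": 1.87, "claw": 0.02}, {"tx": 0.049, "ty": -0.0985, "tz": -0.077, "rx": 0, "ry": 0, "rz": 1.87, "claw": 0.02}, {"tx": 0.049, "ty": -0.0985, "tz": -0.077, "rx": 0, "ry": 0, "rz": 1.87, "claw": 0.02}])

```text
clock: 6.35
eef_pos: [514.1, -8.0, 99.6]
tool_rot: [-3.141, -0.002, -0.06]
force: [-0.1, 1.0, -3.0]
width: 31.0
```

```bash
python3 - <<'E'
from h import *
import pickle
s=read_state();print(s["eef_pos"],s["tool_rot"],s["force"],s["torque"])
t=save("top","t4.png");c=save("scene","s4.png")
a=cv2.resize(t[170:250,230:340],None,fx=5,fy=5,interpolation=cv2.INTER_CUBIC)
b=cv2.resize(c[165:235,230:320],None,fx=5,fy=5,interpolation=cv2.INTER_CUBIC)[:, :250*2]
im=np.zeros((400,800,3),np.uint8);im[:400,:400]=a[:400,75:475];im[:350,400:800]=b[:350,25:425]
cv2.imwrite("pics/c4.png",im[:,:,::-1])
print(pix("scene",[512.8,-8.3,70]),pix("scene",[512.8,-8.3,80]))
E
```

```text
[514.12960755  -8.04469937  99.56362916] [-3.14093417e+00 -2.41901007e-03 -6.00917406e-02] [-0.14456746  0.99562602 -3.02357006] [ 0.0022037  -0.02358787 -0.00264887]
(np.float64(270.03179681947563), np.float64(197.70321603226535)) (np.float64(269.9566337012397), np.float64(195.02484004802304))
```

View pics/c4.png

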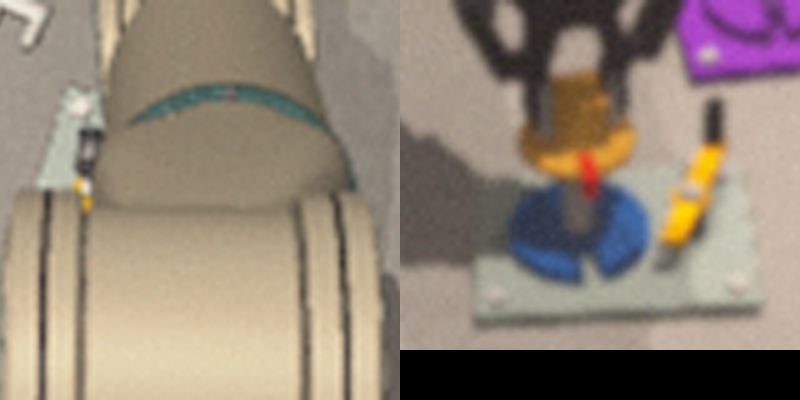

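The hub hangs centred over the axle: hub and axle both sit at crop x≈578, with the tab roughly over the keyway. I'll lower it slowly.

Request:
apply_moves(increments=[{"tx": -0.0005, "ty": 0, "tz": -0.005, "rx": 0, "ry": 0, "rz": 0, "claw": 0.02}, {"tx": -0.0005, "ty": 0, "tz": -0.01, "rx": 0, "ry": 0, "rz": 0, "claw": 0.02}, {"tx": -0.0005, "ty": 0, "tz": -0.015, "rx": 0, "ry": 0, "rz": 0, "claw": 0.02}, {"tx": -0.0005, "ty": 0, "tz": -0.02, "rx": 0, "ry": 0, "rz": 0, "claw": 0.02}, {"tx": -0.0005, "ty": 0, "tz": -0.02, "rx": 0, "ry": 0, "rz": 0, "claw": 0.02}])

```text
clock: 6.95
eef_pos: [513.0, -9.5, 77.6]
tool_rot: [-3.142, -0.0, -0.062]
force: [2.0, 0.6, -3.2]
width: 30.6
```

Request:
apply_moves(increments=[{"tx": 0, "ty": 0, "tz": -0.004, "rx": 0, "ry": 0, "rz": 0, "claw": 0.02}, {"tx": 0, "ty": 0, "tz": -0.008, "rx": 0, "ry": 0, "rz": 0, "claw": 0.02}, {"tx": 0, "ty": 0, "tz": -0.012, "rx": 0, "ry": 0, "rz": 0, "claw": 0.02}, {"tx": 0, "ty": 0, "tz": -0.016, "rx": 0, "ry": 0, "rz": 0, "claw": 0.02}, {"tx": 0, "ty": 0, "tz": -0.019, "rx": 0, "ry": 0, "rz": 0, "claw": 0.02}, {"tx": 0, "ty": 0, "tz": -0.019, "rx": 0, "ry": 0, "rz": 0, "claw": 0.02}])

```text
clock: 7.55
eef_pos: [513.6, -9.0, 59.0]
tool_rot: [-3.141, -0.001, -0.062]
force: [4.0, 1.7, -6.7]
width: 30.9
```

Request:
apply_moves(increments=[{"tx": 0.0007, "ty": 0.0003, "tz": -0.002, "rx": 0, "ry": 0, "rz": 0, "claw": 0.02}, {"tx": 0.0007, "ty": 0.0003, "tz": -0.004, "rx": 0, "ry": 0, "rz": 0, "claw": 0.02}, {"tx": 0.0007, "ty": 0.0003, "tz": -0.006, "rx": 0, "ry": 0, "rz": 0, "claw": 0.02}, {"tx": 0.0007, "ty": 0.0003, "tz": -0.007, "rx": 0, "ry": 0, "rz": 0, "claw": 0.02}, {"tx": 0.0007, "ty": 0.0003, "tz": -0.007, "rx": 0, "ry": 0, "rz": 0, "claw": 0.02}])

```text
clock: 8.05
eef_pos: [513.6, -9.1, 52.2]
tool_rot: [-3.141, -0.0, -0.062]
force: [3.1, 1.8, -3.5]
width: 31.0
```

Request:
apply_moves(increments=[{"tx": 0.0005, "ty": 0.0003, "tz": -0.0015, "rx": 0, "ry": 0, "rz": 0, "claw": 0.02}, {"tx": 0.0005, "ty": 0.0003, "tz": -0.003, "rx": 0, "ry": 0, "rz": 0, "claw": 0.02}, {"tx": 0.0005, "ty": 0.0003, "tz": -0.0045, "rx": 0, "ry": 0, "rz": 0, "claw": 0.02}, {"tx": 0.0005, "ty": 0.0003, "tz": -0.0045, "rx": 0, "ry": 0, "rz": 0, "claw": 0.02}])

```text
clock: 8.45
eef_pos: [513.7, -9.0, 47.5]
tool_rot: [3.141, 0.0, -0.062]
force: [2.7, 0.1, -4.9]
width: 31.0
```

Request:
apply_moves(increments=[{"tx": 0.0003, "ty": 0, "tz": -0.001, "rx": 0, "ry": 0, "rz": 0, "claw": 0.02}, {"tx": 0.0003, "ty": 0, "tz": -0.002, "rx": 0, "ry": 0, "rz": 0, "claw": 0.02}, {"tx": 0.0003, "ty": 0, "tz": -0.003, "rx": 0, "ry": 0, "rz": 0, "claw": 0.02}, {"tx": 0.0003, "ty": 0, "tz": -0.003, "rx": 0, "ry": 0, "rz": 0, "claw": 0.02}])

```text
clock: 8.85
eef_pos: [513.7, -9.0, 44.6]
tool_rot: [3.141, 0.001, -0.062]
force: [1.7, 0.5, -3.7]
width: 30.7
```

Request:
apply_moves(increments=[{"tx": 0, "ty": 0, "tz": -0.001, "rx": 0, "ry": 0, "rz": 0, "claw": 0.02}, {"tx": 0, "ty": 0, "tz": -0.002, "rx": 0, "ry": 0, "rz": 0, "claw": 0.02}, {"tx": 0, "ty": 0, "tz": -0.003, "rx": 0, "ry": 0, "rz": 0, "claw": 0.02}, {"tx": 0, "ty": 0, "tz": -0.003, "rx": 0, "ry": 0, "rz": 0, "claw": 0.02}])

```text
clock: 9.25
eef_pos: [513.7, -9.0, 41.5]
tool_rot: [3.141, 0.001, -0.062]
force: [1.3, -0.5, -2.5]
width: 30.8
```

Request:
apply_moves(increments=[{"tx": 0, "ty": 0, "tz": -0.001, "rx": 0, "ry": 0, "rz": 0, "claw": 0.02}, {"tx": 0, "ty": 0, "tz": -0.001, "rx": 0, "ry": 0, "rz": 0, "claw": 0.02}])

```text
clock: 9.45
eef_pos: [513.8, -9.0, 40.7]
tool_rot: [3.141, 0.001, -0.062]
force: [-0.4, 0.4, -4.0]
width: 31.0
```

```bash
python3 - <<'E'
from h import *
s=read_state();print(s["eef_pos"],s["force"],s["torque"])
c=save("scene","s5.png");w=save("wrist","w5.png")
b=cv2.resize(c[165:230,235:315],None,fx=5,fy=5,interpolation=cv2.INTER_CUBIC)
im=np.zeros((420,800,3),np.uint8);im[:325,:400]=b;im[:,400:]=w[:,100:500]
cv2.imwrite("pics/c5.png",im[:,:,::-1])
E
```

```text
[513.79489881  -9.03518606  40.66710924] [-0.42451699  0.4313839  -3.96520371] [ 0.02516213 -0.0399286   0.02188064]
```

View pics/c5.png

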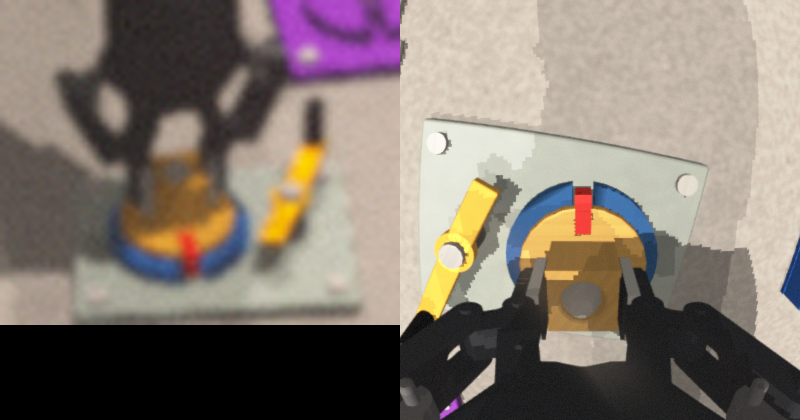

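The tab is in the keyway: it is centred in the slot at (583,195) and the flange is level with the collar. I'll lower the rest of the way until it touches.

Request:
apply_moves(increments=[{"tx": 0, "ty": 0, "tz": -0.001, "rx": 0, "ry": 0, "rz": 0, "claw": 0.02}, {"tx": 0, "ty": 0, "tz": -0.001, "rx": 0, "ry": 0, "rz": 0, "claw": 0.02}])

```text
clock: 9.75
eef_pos: [513.9, -9.0, 40.5]
tool_rot: [3.141, 0.0, -0.062]
force: [-1.9, -0.4, 4.6]
width: 30.7
```

The force rose by 8.6 N while z moved only 0.2 mm, so the hub is seated on the collar. I'll release it and back off.

Request:
apply_moves(increments=[{"tx": 0, "ty": 0, "tz": 0, "rx": 0, "ry": 0, "rz": 0, "claw": 0.045}, {"tx": 0, "ty": 0, "tz": 0, "rx": 0, "ry": 0, "rz": 0, "claw": 0.055}, {"tx": 0, "ty": 0, "tz": 0, "rx": 0, "ry": 0, "rz": 0, "claw": 0.055}, {"tx": 0, "ty": 0, "tz": 0, "rx": 0, "ry": 0, "rz": 0, "claw": 0.055}, {"tx": 0, "ty": 0, "tz": 0.01, "rx": 0, "ry": 0, "rz": 0, "claw": 0.055}, {"tx": 0, "ty": 0, "tz": 0.03, "rx": 0, "ry": 0, "rz": 0, "claw": 0.055}, {"tx": 0, "ty": 0, "tz": 0.06, "rx": 0, "ry": 0, "rz": 0, "claw": 0.055}, {"tx": 0, "ty": 0, "tz": 0.09, "rx": 0, "ry": 0, "rz": 0, "claw": 0.055}, {"tx": 0, "ty": 0, "tz": 0.12, "rx": 0, "ry": 0, "rz": 0, "claw": 0.055}, {"tx": 0, "ty": 0, "tz": 0.12, "rx": 0, "ry": 0, "rz": 0, "claw": 0.055}])

```text
clock: 10.75
eef_pos: [517.0, -8.9, 164.1]
tool_rot: [-3.141, -0.008, -0.062]
force: [0.6, -0.6, 0.1]
width: 54.8
```

```bash
python3 - <<'E'
from h import *
import pickle
s=read_state();C=cal("wrist");w=save("wrist","w6.png");pickle.dump((C,s),open("w6.pkl","wb"));print(s["eef_pos"],s["tool_rot"])
for n,p in(("pin",[528.5,55.7,42]),("knob",[488,83.5,73.5]),("hubbore",[513.3,-8.8,64])):print(n,pix("wrist",p,C))
E
```

```text
[516.96125899  -8.85872285 164.09527084] [-3.14091938 -0.00825059 -0.06246939]
pin (np.float64(206.59972680022545), np.float64(196.21408439255472))
knob (np.float64(172.71594710879486), np.float64(255.96882057232636))
hubbore (np.float64(283.0398719871554), np.float64(216.80434158970115))
```

View pics/w6.png

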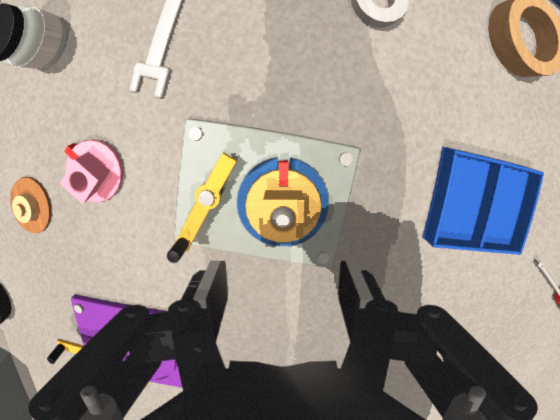

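The hub is home and the keeper is still open. The pin is at (207,197) and the knob top at (175,256), which gives a≈1.19. I'll cage the knob between the fingers and swing it around the pin.

Request:
apply_moves(increments=[{"tx": -0.006, "ty": 0.023, "tz": 0, "rx": 0, "ry": 0, "rz": -1.4, "claw": 0.04}, {"tx": -0.013, "ty": 0.046, "tz": 0, "rx": 0, "ry": 0, "rz": -2.8, "claw": 0.04}, {"tx": -0.0195, "ty": 0.069, "tz": 0, "rx": 0, "ry": 0, "rz": -4.2, "claw": 0.04}, {"tx": -0.0262, "ty": 0.0924, "tz": 0, "rx": 0, "ry": 0, "rz": -5.6, "claw": 0.04}, {"tx": -0.0262, "ty": 0.0924, "tz": -0.02, "rx": 0, "ry": 0, "rz": -6.26, "claw": 0.04}, {"tx": -0.0262, "ty": 0.0924, "tz": -0.05, "rx": 0, "ry": 0, "rz": -6.26, "claw": 0.04}, {"tx": -0.0262, "ty": 0.0924, "tz": -0.06, "rx": 0, "ry": 0, "rz": -6.26, "claw": 0.04}, {"tx": -0.0262, "ty": 0.0924, "tz": -0.06, "rx": 0, "ry": 0, "rz": -6.26, "claw": 0.04}, {"tx": -0.0262, "ty": 0.0924, "tz": -0.06, "rx": 0, "ry": 0, "rz": -6.26, "claw": 0.04}])

```text
clock: 11.7
eef_pos: [488.1, 83.2, 100.0]
tool_rot: [3.141, 0.0, -0.609]
force: [-0.3, -0.7, 0.4]
width: 40.0
```

```bash
python3 - <<'E'
from h import *
import pickle
s=read_state();C=cal("wrist");w=save("wrist","w7.png");print(s["eef_pos"],s["tool_rot"])
for n,p in(("knob",[488,83.5,73.5]),("knobatTCP",[*s["eef_pos"][:2],73.5])):print(n,pix("wrist",p,C))
z=cv2.resize(w[160:400,130:450],None,fx=2,fy=2);cv2.imwrite("pics/c7.png",z[:,:,::-1])
C6,s6=pickle.load(open("w6.pkl","rb"))
print(at("wrist",175.5,256,73.5,C6),at("wrist",207.5,198,44,C6))
E
```

```text
[488.10723996  83.21993819 100.00927674] [ 3.14134890e+00  9.39779706e-05 -6.09063862e-01]
knob (np.float64(281.6983042026989), np.float64(251.2675316884828))
knobatTCP (np.float64(281.99505145411865), np.float64(250.87115949183178))
[487.90094415  81.03234595  73.5       ] [527.37363504  54.58185331  44.        ]
```

View pics/c7.png

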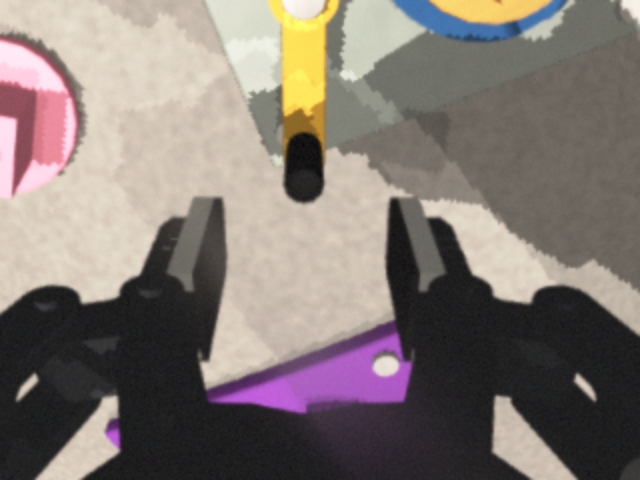

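The knob top is centred between the fingers at crop (304,183), as predicted. I'll descend around it and narrow the cage.

Request:
apply_moves(increments=[{"tx": 0, "ty": 0, "tz": -0.02, "rx": 0, "ry": 0, "rz": 0, "claw": 0.04}, {"tx": 0, "ty": 0, "tz": -0.035, "rx": 0, "ry": 0, "rz": 0, "claw": 0.04}, {"tx": 0, "ty": 0, "tz": -0.045, "rx": 0, "ry": 0, "rz": 0, "claw": 0.04}, {"tx": 0, "ty": 0, "tz": -0.048, "rx": 0, "ry": 0, "rz": 0, "claw": 0.03}, {"tx": 0, "ty": 0, "tz": -0.048, "rx": 0, "ry": 0, "rz": 0, "claw": 0.018}, {"tx": 0, "ty": 0, "tz": -0.048, "rx": 0, "ry": 0, "rz": 0, "claw": 0.018}, {"tx": 0, "ty": 0, "tz": -0.048, "rx": 0, "ry": 0, "rz": 0, "claw": 0.018}])

```text
clock: 12.45
eef_pos: [488.5, 83.6, 52.4]
tool_rot: [-3.141, -0.001, -0.609]
force: [0.8, 0.5, -0.0]
width: 18.3
```

Request:
apply_moves(increments=[{"tx": 0.0031, "ty": 0.004, "tz": 0, "rx": 0, "ry": 0, "rz": -1.15, "claw": 0.018}, {"tx": 0.0065, "ty": 0.0076, "tz": 0, "rx": 0, "ry": 0, "rz": -2.3, "claw": 0.018}, {"tx": 0.0103, "ty": 0.0108, "tz": 0, "rx": 0, "ry": 0, "rz": -3.45, "claw": 0.018}, {"tx": 0.0144, "ty": 0.0137, "tz": 0, "rx": 0, "ry": 0, "rz": -4.6, "claw": 0.018}, {"tx": 0.0187, "ty": 0.0162, "tz": 0, "rx": 0, "ry": 0, "rz": -5.75, "claw": 0.018}, {"tx": 0.0233, "ty": 0.0182, "tz": 0, "rx": 0, "ry": 0, "rz": -6.9, "claw": 0.018}, {"tx": 0.0281, "ty": 0.0197, "tz": 0, "rx": 0, "ry": 0, "rz": -8.05, "claw": 0.018}, {"tx": 0.033, "ty": 0.0208, "tz": 0, "rx": 0, "ry": 0, "rz": -9.2, "claw": 0.018}, {"tx": 0.0379, "ty": 0.0213, "tz": 0, "rx": 0, "ry": 0, "rz": -10.3, "claw": 0.018}, {"tx": 0.0429, "ty": 0.0214, "tz": 0, "rx": 0, "ry": 0, "rz": -11.4, "claw": 0.018}, {"tx": 0.0479, "ty": 0.0209, "tz": 0, "rx": 0, "ry": 0, "rz": -12.6, "claw": 0.018}, {"tx": 0.0479, "ty": 0.0209, "tz": 0, "rx": 0, "ry": 0, "rz": -12.6, "claw": 0.018}])

```text
clock: 13.65
eef_pos: [536.2, 104.8, 52.0]
tool_rot: [-3.141, -0.001, -1.708]
force: [-0.3, 0.0, -0.3]
width: 18.5
```

Request:
apply_moves(increments=[{"tx": 0.002, "ty": -0.0004, "tz": 0, "rx": 0, "ry": 0, "rz": -0.5, "claw": 0.018}, {"tx": 0.004, "ty": -0.0008, "tz": 0, "rx": 0, "ry": 0, "rz": -1, "claw": 0.018}, {"tx": 0.006, "ty": -0.0012, "tz": 0, "rx": 0, "ry": 0, "rz": -1, "claw": 0.018}, {"tx": 0.006, "ty": -0.0012, "tz": 0, "rx": 0, "ry": 0, "rz": -1, "claw": 0.018}])

```text
clock: 14.05
eef_pos: [541.8, 103.7, 51.9]
tool_rot: [3.141, 0.0, -1.793]
force: [-0.8, 0.9, 0.5]
width: 17.9
```

Request:
apply_moves(increments=[{"tx": 0.001, "ty": -0.0002, "tz": 0, "rx": 0, "ry": 0, "rz": 0, "claw": 0.018}, {"tx": 0.002, "ty": -0.0004, "tz": 0, "rx": 0, "ry": 0, "rz": 0, "claw": 0.018}, {"tx": 0.003, "ty": -0.0006, "tz": 0, "rx": 0, "ry": 0, "rz": 0, "claw": 0.018}, {"tx": 0.003, "ty": -0.0006, "tz": 0, "rx": 0, "ry": 0, "rz": 0, "claw": 0.018}])

```text
clock: 14.45
eef_pos: [543.4, 103.4, 51.7]
tool_rot: [3.138, 0.001, -1.795]
force: [-5.2, 3.7, 3.4]
width: 18.2
```

The force is 5–6 N against 1.2 N of friction, so the keeper is on its stop. I'll centre the fingers, open them and lift away.

Request:
apply_moves(increments=[{"tx": -0.002, "ty": 0.0004, "tz": 0, "rx": 0, "ry": 0, "rz": 0, "claw": 0.018}, {"tx": -0.004, "ty": 0.0008, "tz": 0, "rx": 0, "ry": 0, "rz": 0, "claw": 0.024}, {"tx": -0.004, "ty": 0.0008, "tz": 0, "rx": 0, "ry": 0, "rz": 0, "claw": 0.035}, {"tx": -0.004, "ty": 0.0008, "tz": 0, "rx": 0, "ry": 0, "rz": 0, "claw": 0.035}, {"tx": -0.004, "ty": 0.0008, "tz": 0.01, "rx": 0, "ry": 0, "rz": 0, "claw": 0.035}, {"tx": -0.004, "ty": 0.0008, "tz": 0.04, "rx": 0, "ry": 0, "rz": 0, "claw": 0.035}, {"tx": -0.004, "ty": 0.0008, "tz": 0.08, "rx": 0, "ry": 0, "rz": 0, "claw": 0.035}, {"tx": -0.004, "ty": 0.0008, "tz": 0.12, "rx": 0, "ry": 0, "rz": 0, "claw": 0.035}, {"tx": -0.004, "ty": 0.0008, "tz": 0.12, "rx": 0, "ry": 0, "rz": 0, "claw": 0.035}, {"tx": -0.004, "ty": 0.0008, "tz": 0.12, "rx": 0, "ry": 0, "rz": 0, "claw": 0.035}])

```text
clock: 15.45
eef_pos: [541.4, 103.8, 173.0]
tool_rot: [-3.14, 0.001, -1.795]
force: [-0.6, -0.2, -1.7]
width: 35.2
```

```bash
python3 - <<'E'
from h import *
s=read_state();C=cal("wrist");w=save("wrist","w8.png");print(s["eef_pos"],s["force"],s["clock"])
# numeric keeper angle from yellow/black would need view; project expected points
for n,p in(("knob closed",[539.3,104.2,73.5]),("pin",[528.2,55.5,42]),("nose",[519,15,41.5])):print(n,pix("wrist",p,C))
y=mask(w,lambda h:(h[...,0]>20)&(h[...,0]<32)&(h[...,1]>170)&(h[...,2]>150))
n,l,st,c=cv2.connectedComponentsWithStats(y)
print([(st[i],c[i].round(1)) for i in range(1,n) if st[i,4]>80])
cv2.imwrite("pics/w8.png",w[:,:,::-1])
E
```

```text
[541.40707173 103.79291117 173.00713254] [-0.63568558 -0.17868937 -1.73002868] 15.45
knob closed (np.float64(284.45254622627164), np.float64(212.35937255397243))
pin (np.float64(284.4478813431511), np.float64(143.91511693106003))
nose (np.float64(284.48782882811895), np.float64(94.49913799380909))
[(array([139, 399,  20,  21, 145], dtype=int32), array([148.8, 408.1]))]
```

No views are left, so I'll check the final state numerically: keeper angle from its yellow bar, and the hub tab from its red pixels.

```bash
python3 - <<'E'
from h import *
C=cal("wrist");w=cv2.imread("pics/w8.png")[:,:,::-1].copy()
H=cv2.cvtColor(w,cv2.COLOR_RGB2HSV)
print("bar hsv",[tuple(map(int,H[v,284])) for v in range(90,225,9)])
y=((H[...,0]>18)&(H[...,0]<32)&(H[...,1]>150)).astype(np.uint8)
for v in range(90,210,8):
    xs=np.nonzero(y[v,230:340])[0]+230; print(v,(xs.min(),xs.max(),len(xs)) if len(xs) else None,end="; ")
k=(H[...,2]<60)[195:235,255:315]; q=np.argwhere(k); print("\nknob dark",len(q),q.mean(0)+[195,255] if len(q) else None)
r=(((H[...,0]<6)|(H[...,0]>174))&(H[...,1]>150)&(H[...,2]>80)); n,l,st,c=cv2.connectedComponentsWithStats(r.astype(np.uint8))
for i in range(1,n):
    if st[i,4]>30: print("red",st[i],at("wrist",*c[i],32,C).round(1))
for nm,p in(("tab mid",[513.5+30,-8.8-1.9,32]),("hub axis",[513.5,-8.8,64])):print(nm,pix("wrist",p,C))
E
```

```text
bar hsv [(29, 107, 255), (28, 154, 255), (19, 182, 219), (19, 183, 217), (19, 183, 219), (20, 180, 236), (15, 29, 178), (18, 132, 206), (19, 186, 215), (27, 164, 253), (28, 152, 255), (19, 185, 215), (150, 17, 15), (20, 21, 73), (171, 25, 71)]
90 None; 98 (np.int64(278), np.int64(293), 16); 106 (np.int64(278), np.int64(293), 16); 114 (np.int64(279), np.int64(293), 15); 122 (np.int64(278), np.int64(293), 16); 130 (np.int64(278), np.int64(293), 16); 138 (np.int64(274), np.int64(296), 12); 146 (np.int64(273), np.int64(297), 7); 154 (np.int64(277), np.int64(293), 17); 162 (np.int64(278), np.int64(292), 15); 170 (np.int64(278), np.int64(292), 15); 178 (np.int64(278), np.int64(292), 14); 186 (np.int64(278), np.int64(292), 15); 194 (np.int64(277), np.int64(291), 14); 202 (np.int64(277), np.int64(291), 2); 
knob dark 142 [203.72535211 285.12676056]
red [241  68  24  12 186] [540.4 -10.1  32. ]
red [  30  323   85   60 2579] [876.7 241.4  32. ]
tab mid (np.float64(248.17318999270606), np.float64(73.14507724691777))
hub axis (np.float64(283.2634611446002), np.float64(61.673218861279366))
```

```bash
python3 -c "
from cell import *
print(finish_job())"
```

```text
the job is handed in; nothing more can be done
None
```

I put the brass hub on the axle and seated it flat on the blue collar with its tab in the keyway. I then swung the yellow keeper shut and handed the job in at about 15.5 s of the 72 s allowed.

- **Seating:** I lined the tab up with the keyway from the wrist camera, so it went straight in without a search turn. Pressing and turning to find the slot was not needed. The hub stopped at the height expected for home, and the force rose by about 8.6 N while it moved only 0.2 mm. A wrist picture then showed the tab in the slot with the keeper still open.
- **Keeper:** I pushed the knob round until it met the stop, at 5–6 N against about 1.2 N of friction. I then opened the fingers and lifted 120 mm clear.
- **Last checks:** My 12 picture views were used up, so I checked the final image by numbers only. The keeper bar lay within about 0.02 rad of the closed direction. The red tab's visible centre was 3 mm from where I expected it; part of the tab may have been hidden.
- **Not checked:** I did not measure the bystanders again after the job. I kept clear of them and felt no unexpected contact forces.

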